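# Try the glue jar's cap for crossed threads

## Robot

A 7-joint arm with a two-finger parallel gripper is mounted at the origin on the work surface. World frame = base frame: x ahead of the robot, y to its left, z up, the work surface at z = 0. Lengths are in mm, angles in rad, forces in N, time in s.
With the tool pointing down it reaches from about 425 to 875 mm from the base axis. Payload 4.7 kg.
Tool frame: the origin (TCP) lies between the finger pads; the fingertips stand 14 mm ahead of it and the grasp point (between the pads) lies 5 mm behind it; z points along the fingers, x is the direction in which the jaws open and shut, and the axes are right-handed (so a half turn about z gives the same grasp; the last joint's range is limited). The gripper opens to 85 mm and grips with 20 to 120 N. Pads are 22 mm wide; open, the fingers measure 114 mm over their backs; the gripper's body (76 mm by 85 mm) begins 54 mm behind the grasp point. The pads swing forward as they close: fully open they stand 13 mm farther back than shut.
Start: joints at [-1.149, 0.321, -0.07, 1.45, 0.023, 1.371, -0.057], TCP at [257.811, 596.705, 245.349] pointing down, gripper open.
Joint ranges: [-2.86, 2.86], [-0.3, 2.09], [-1.38, 1.24], [0.06, 2.45], [-1.56, 4.7], [0.09, 2.05], [-2.69, 2.69]. Speed limits (rad/s): [2.57, 2.57, 3.14, 3.14, 3.14, 3.14, 3.14].

## Interface

Orientations are given as a 3x3 rotation matrix whose columns are the frame's x, y, z axes.
In Python, from workcell import r gives the robot as it stands.
- The arm moves only by the shell command python3 -m creep 'ROWS' [FORCE]. ROWS is JSON, a list of rows, each an object with "turn": the turn, a rotation vector about the world's x, y, z in degrees, a list of three; "linear": the shift along the world's x, y, z in m, a list of three; "jaw": the gripper's target within -1 to 1 (shut at 1, half-way at 0, fully open at -1). In form: [{"turn": [ax, ay, az], "linear": [dx, dy, dz], "jaw": jaw}, ...]. A call has 1 to 20 rows; each row shifts and turns the pose as measured when the row begins; what a row does not reach is not made up. A row lasts 1/8 s, in which the tool goes at most 62.5 mm and 10.7 degrees, less where a joint would pass 70% of its speed; a pose out of reach is approached as far as the arm can. A call with a gripper value outside its range is refused whole. The fingers move at their own pace and stop on an object; FORCE is the grip in N (left out, the last holds). Time passes only in rows, so rows that do not move let the fingers close. It gives the time, the measured TCP pose, the force and the opening at its end, in the units of the state.
- r.get_state(): the state, without advancing time (a new reading comes with each control period).
- r.camera(name): name is "side" or "top" or "wrist"; returns a dict with "img" (384x512x3 uint8, red, green, blue), "z_map" (384x512 float32, mm along the optical axis (not along the pixel's ray), 0 where there is no reading), "K" (3x3 intrinsics, pixels), "k1" (the pictures are not rectified: a ray, as slopes to the right and down, at radius r is drawn at 1 + k1 r^2 times it, then the intrinsics apply), "position" and "rotation" of the camera in the world; the wrist camera has in their place "mount" (4x4, takes a point from camera to tool coordinates, whose origin is the TCP and whose axes are the tool frame's). Camera axes: x right, y down, z forward; pixel columns grow to the right and rows downward; lengths in mm; the calibration is good to about 2 mm. A picture is of the moment at which its call begins: read the wrist's pose just before it.
- r.job_done(): hands the job in, once; it reports no verdict.
Trained networks look in the newest picture that a camera, given by its name, has taken for a name from the list of things; names that differ only in an ending like _2 or _b are one class to them, and where a whole thing is asked for, a point or a joint stands for the part that bears it (a point fixed in the world has none). Each returns a list of dicts, best first, with "score" (0 to 1); they miss things now and then, are a little off and sometimes report something else, mostly with a low value. They report only what shows in the picture. A call takes as long as a camera call.
- r.masks_of(name, camera): "mask" (384x512 bool, what is visible of it) and "bbox" ([left, top, right, bottom] in pixels, round what is visible of it).
The state is a dict: "time_s": time; "joint_positions": joint angles; "joint_vel": joint speeds; "tau": joint torques, N m; "eef_pos": TCP position; "ee_rot": TCP orientation; "ft_force": force on the tool from outside, world axes, zero at the start; "wrist_torque": the same for the moment, N m; "finger_gap": finger opening in mm.
Only numpy, scipy, OpenCV 4.12 (cv2) and the standard library are available. Lean on these libraries where they do the work, as an engineer would, in place of code of your own. Each camera call takes 0.05 s, during which the arm holds its last target. There are 200 camera calls.

## Task

The black screw cap on the short, wide glue jar in the wooden block may be sitting crooked on its thread. Try it: turn it gently clockwise (as seen from above) until it clearly resists, well before it could be tight, and stop there at once without forcing it; then turn it back to where it was, loose again, and let go. Leave the tall jar and the drink can alone.

Things in the scene. Friction and masses are not known exactly. Their poses are not given: they have to be found in the camera images.
- glue_jar: Short, wide white jar, 68 mm across, held fast in a fixed wooden block 100 mm square and 30 mm high. Origin: centre of the block's underside, on the cap's upright axis. On top sits a round, ribbed black cap 54 mm across, from 102 to 130 mm above the table; grip its sides (any yaw) 8 to 20 mm below its top. Under it a neck ring 50 mm across, then a shoulder 90 mm up.
- cap_pointer (a point): Outer end of the grey raised rib on the black cap's top, 22 mm from the cap's axis; x points level outward from the axis, z up. The cap turns freely (0.03 N m) and does not rise or sink. Turned clockwise from above (yaw falls) it first binds somewhere 0.7 to 1.3 rad from its start; anticlockwise it is free for at least 1.2 rad.
- neck_ring (a joint): Twist (rad, clockwise from above positive) of the white ring under the cap: 0 while the cap turns freely. Once the thread binds, the cap drags the ring round against a spring of 2 N m/rad, so it shows how hard the thread is forced: clear resistance at 0.05 to 0.15 (0.1 to 0.3 N m), thread spoilt at 0.4 (0.8 N m). It springs back as the cap is turned back.
- tall_jar: Loose bystander: tall, slim white jar with a black cap, 52 mm across and 135 mm high; origin at the centre of its underside. Not to be disturbed.
- drink_can: Loose bystander: plain aluminium drink can, 66 mm across and 115 mm high; origin at the centre of its underside. Not to be disturbed.

How it is judged:
By the outcome, as a careful person would: the job done as asked, in the order asked, and still so for the second after the job is handed in, with the robot touching nothing.
It also fails if it takes over 45 s, if anything falls off the work surface, if the arm or the gripper's body presses on something with over 40 N, if the wrist force passes 120 N, or if a joint passes its speed limit or range.

## Working session

There is one attempt and no reset: what is moved stays moved. The work goes in short steps, Python scripts to look and compute and a shell command to move; the robot and the scene stay as the last step left them, time stands still between calls to the robot, and variables do not carry over. Pictures are saved under pics/ and viewed, about 8 in all and at most 12, crops included, and the job is handed in when it is done.

```bash
mkdir -p pics; ls; cat > h.py <<'E'
import numpy as np, cv2
from workcell import r
def pts(c,s=None):
    """world point per pixel (HxWx3), NaN where no reading"""
    z=c["z_map"]; h,w=z.shape
    v,u=np.mgrid[:h,:w]
    K=np.array(c["K"],float)
    n=cv2.undistortPoints(np.stack([u,v],-1).reshape(-1,1,2).astype(np.float64),K,np.array([c["k1"],0,0,0.])).reshape(h,w,2)
    p=np.dstack([n[...,0]*z,n[...,1]*z,z]).astype(float); p[z==0]=np.nan
    if "mount" in c:
        M=np.array(c["mount"]); p=p@M[:3,:3].T+M[:3,3]
        return p@np.array(s["ee_rot"]).T+np.array(s["eef_pos"])
    return p@np.array(c["rotation"]).T+np.array(c["position"])
def save(n,img): cv2.imwrite("pics/"+n,cv2.cvtColor(img,cv2.COLOR_RGB2BGR))
E
python3 - <<'E'
from h import *
s=r.get_state(); print({k:np.round(v,3).tolist() for k,v in s.items()})
ims=[]
for n in ["top","side"]:
    c=r.camera(n); P=pts(c); ims.append(c["img"])
    for t in ["glue_jar","tall_jar","drink_can","cap_pointer"]:
        for m in r.masks_of(t,n)[:2]:
            q=P[m["mask"]]; q=q[~np.isnan(q[:,0])]
            if len(q): 
                top=q[q[:,2]>np.percentile(q[:,2],98)-6]
                print(n,t,round(m["score"],2),m["bbox"],len(q),"z",np.percentile(q[:,2],[2,98]).round(),"topmid",((top.min(0)+top.max(0))/2).round(1),np.ptp(top,axis=0).round())
save("a.png",np.vstack(ims)[::1]) if 0 else save("a.png",cv2.resize(np.hstack(ims),(800,300)))
E
```

```text
pics
{'time_s': 0.0, 'joint_positions': [-1.149, 0.322, -0.07, 1.452, 0.023, 1.371, -0.057], 'joint_vel': [-0.001, 0.002, -0.001, -0.0, 0.0, 0.002, -0.0], 'tau': [-0.001, -49.359, -0.383, -31.432, 0.013, 0.012, 0.0], 'eef_pos': [257.598, 596.206, 244.222], 'ee_rot': [[0.396, 0.918, -0.001], [0.918, -0.396, -0.002], [-0.002, 0.0, -1.0]], 'ft_force': [0.124, 0.107, 0.446], 'wrist_torque': [-0.023, 0.001, 0.042], 'finger_gap': 85.503}
top glue_jar 0.64 [136.9, 207.0, 186.3, 251.5] 1878 z [ 10. 133.] topmid [463.3 243.7 130.6] [55. 51.  8.]
top glue_jar 0.53 [354.1, 199.7, 386.8, 226.0] 700 z [ 10. 137.] topmid [ 490.8 -231.7  135.6] [45. 42.  9.]
top tall_jar 0.72 [353.6, 200.4, 387.6, 229.4] 738 z [  2. 137.] topmid [ 490.8 -232.7  135.6] [45. 44.  9.]
top drink_can 0.94 [282.2, 143.8, 315.4, 184.1] 872 z [ 13. 118.] topmid [611.4 -70.5 115.5] [60. 58.  7.]
top drink_can 0.46 [136.9, 207.4, 185.0, 251.2] 1820 z [ 17. 133.] topmid [463.3 243.7 130.6] [55. 51.  8.]
top cap_pointer 0.62 [138.8, 213.7, 168.6, 239.3] 564 z [106. 134.] topmid [462.2 244.8 131.1] [53. 54.  7.]
top cap_pointer 0.27 [137.2, 206.7, 186.0, 251.5] 1883 z [ 10. 133.] topmid [463.3 243.7 130.6] [55. 51.  8.]
side glue_jar 0.71 [167.0, 267.9, 244.9, 361.6] 4063 z [  5. 132.] topmid [465.7 246.3 130.2] [55. 53.  8.]
side glue_jar 0.6 [247.5, 164.5, 276.4, 214.7] 1309 z [  1. 116.] topmid [611.4 -69.2 113.7] [59. 58.  6.]
side tall_jar 0.61 [324.9, 149.5, 354.5, 206.5] 1061 z [  4. 136.] topmid [ 494.1 -230.8  134.1] [47. 48.  8.]
side drink_can 0.92 [246.6, 162.7, 278.6, 216.8] 1289 z [  5. 116.] topmid [611.7 -69.2 113.7] [59. 58.  6.]
```

View pics/a.png

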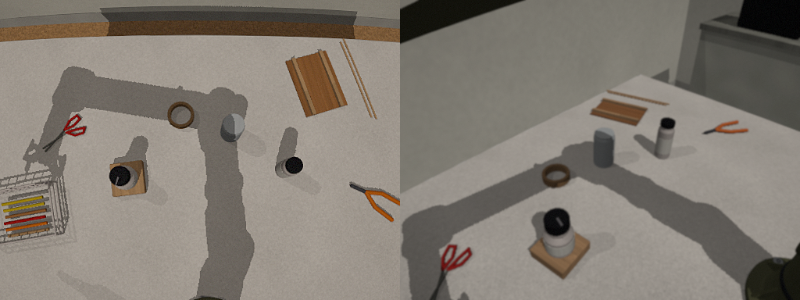

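```bash
python3 -m creep '[{"turn":[0,0,0],"linear":[0.03,-0.05,0.01],"jaw":-1},{"turn":[0,0,0],"linear":[0.03,-0.05,0.01],"jaw":-1},{"turn":[0,0,0],"linear":[0.03,-0.05,0.01],"jaw":-1},{"turn":[0,0,0],"linear":[0.03,-0.05,0.0],"jaw":-1},{"turn":[0,0,0],"linear":[0.03,-0.05,0],"jaw":-1},{"turn":[0,0,0],"linear":[0.03,-0.05,0],"jaw":-1},{"turn":[0,0,0],"linear":[0,0,0],"jaw":-1}]' 30
python3 - <<'E'
from h import *
s=r.get_state(); print({k:np.round(v,3).tolist() for k,v in s.items() if k in("eef_pos","ee_rot","joint_positions")})
c=r.camera("wrist"); P=pts(c,s)
print(c["mount"])
for m in r.masks_of("cap_pointer","wrist")[:2]+r.masks_of("glue_jar","wrist")[:2]:
    q=P[m["mask"]]; q=q[~np.isnan(q[:,0])]
    top=q[q[:,2]>np.percentile(q[:,2],98)-6]
    print(round(m["score"],2),m["bbox"],len(q),"z",np.percentile(q[:,2],[2,98]).round(),"topmid",((top.min(0)+top.max(0))/2).round(1),np.ptp(top,axis=0).round())
save("b.png",c["img"])
E
```

```text
time_s: 1.38
eef_pos: [440.7, 286.5, 276.7]
ee_rot: [[0.395, 0.919, 0.002], [0.919, -0.395, 0.002], [0.003, 0.001, -1.0]]
ft_force: [0.1, 0.0, -0.7]
finger_gap: 85.6
{'joint_positions': [-0.779, 0.037, 0.157, 1.719, -0.007, 1.383, 0.544], 'eef_pos': [440.718, 286.471, 276.687], 'ee_rot': [[0.395, 0.919, 0.002], [0.919, -0.395, 0.002], [0.003, 0.001, -1.0]]}
[[ 9.99999758e-01 -6.85778017e-04 -1.19270512e-04 -3.13900731e-01]
 [ 6.90354865e-04  9.55200675e-01  2.95958095e-01 -7.46672302e+01]
 [-8.90342817e-05 -2.95958105e-01  9.55200917e-01 -1.27789291e+02]
 [ 0.00000000e+00  0.00000000e+00  0.00000000e+00  1.00000000e+00]]
0.93 [202.6, 184.8, 253.5, 238.1] 2110 z [107. 132.] topmid [464.7 242.8 129.5] [53. 54.  8.]
0.7 [185.0, 136.2, 280.0, 236.3] 5541 z [  4. 131.] topmid [464.5 243.2 129. ] [54. 54.  9.]
```

```bash
cat >> h.py <<'E'
def cap(name):
    s=r.get_state(); c=r.camera("wrist"); P=pts(c,s)
    m=r.masks_of("cap_pointer","wrist")[0]["mask"]
    q=P[m]; q=q[~np.isnan(q[:,0])]
    top=q[q[:,2]>125]; ctr=np.array(cv2.minEnclosingCircle(top[:,:2].astype(np.float32))[0])
    R=np.hypot(*(P[...,:2]-ctr).transpose(2,0,1)); sel=(R<23)&(P[...,2]>120)
    g=c["img"].astype(float).mean(2); t=g[sel]; rib=sel&(g>np.median(t)+0.5*(np.percentile(t,99.5)-np.median(t)))
    d=P[rib][:,:2]-ctr
    v=d[np.hypot(*d.T)>8].mean(0); far=d[np.argsort(np.hypot(*d.T))[-15:]].mean(0)
    yaw=np.degrees(np.arctan2(s["ee_rot"][1][0],s["ee_rot"][0][0]))
    print("ctr",ctr.round(1),"rib n",rib.sum(),"ang",np.degrees(np.arctan2(v[1],v[0])).round(1),np.degrees(np.arctan2(far[1],far[0])).round(1),"outer r",np.hypot(*far).round(1),"tool yaw",yaw.round(1))
    o=c["img"].copy(); v_,u_=np.where(m); a=slice(max(v_.min()-25,0),v_.max()+60); b=slice(max(u_.min()-50,0),u_.max()+50)
    o2=o.copy(); o2[rib]=[255,0,0]
    save(name,cv2.resize(np.hstack([o[a,b],o2[a,b]]),None,fx=2.2,fy=2.2,interpolation=cv2.INTER_CUBIC))
E
python3 -c "
from h import *
cap('c.png')"
```

```text
Traceback (most recent call last):
  File "h.py", line 17, in cap
    m=r.masks_of("cap_pointer","wrist")[0]["mask"]
      ~~~~~~~~~~~~~~~~~~~~~~~~~~~~~~~~~^^^
IndexError: list index out of range
```

```bash
python3 - <<'E'
t=open("h.py").read()
t=t.replace('m=r.masks_of("cap_pointer","wrist")[0]["mask"]','m=(np.hypot(P[...,0]-464.5,P[...,1]-243)<35)&(P[...,2]>115)&(P[...,2]<140)')
open("h.py","w").write(t)
E
python3 -c "
from h import *
cap('c.png')"
```

```text
ctr [464.7 242.8] rib n 80 ang 164.0 164.3 outer r 21.1 tool yaw 67.5
```

View pics/c.png

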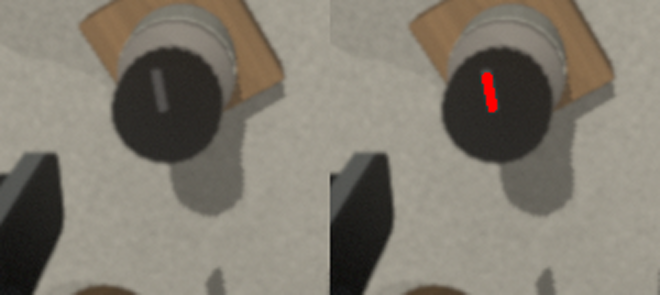

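The crop shows the black cap with its grey rib pointing at 164° (world yaw), and the detected rib pixels match it. Moving over the cap.

```bash
python3 -m creep '[{"turn":[0,0,0],"linear":[0.012,-0.022,0],"jaw":-1},{"turn":[0,0,0],"linear":[0.012,-0.022,0],"jaw":-1},{"turn":[0,0,0],"linear":[0,0,-0.04],"jaw":-1},{"turn":[0,0,0],"linear":[0,0,-0.04],"jaw":-1},{"turn":[0,0,0],"linear":[0,0,0],"jaw":-1}]' 20
```

```text
time_s: 2.3
eef_pos: [458.1, 255.5, 194.4]
ee_rot: [[0.37, 0.929, 0.001], [0.929, -0.37, 0.004], [0.004, -0.001, -1.0]]
ft_force: [-0.8, -0.2, 1.1]
finger_gap: 85.7
```

```bash
python3 -m creep '[{"turn":[0,0,0],"linear":[0.0066,-0.0127,0],"jaw":-1},{"turn":[0,0,0],"linear":[0,0,0],"jaw":-1}]'; python3 -c "
from h import *
cap('d.png')"
```

```text
time_s: 2.55
eef_pos: [466.2, 243.6, 197.3]
ee_rot: [[0.368, 0.93, 0.004], [0.93, -0.368, 0.006], [0.007, 0.002, -1.0]]
ft_force: [-0.3, 0.4, -0.6]
finger_gap: 85.4
ctr [465.2 243. ] rib n 290 ang 159.8 155.9 outer r 18.6 tool yaw 68.4
```

```bash
python3 -m creep '[{"turn":[0,0,0],"linear":[-0.001,-0.0005,-0.03],"jaw":-1},{"turn":[0,0,0],"linear":[0,0,-0.03],"jaw":-1},{"turn":[0,0,0],"linear":[0,0,-0.022],"jaw":-1},{"turn":[0,0,0],"linear":[0,0,0],"jaw":-1}]'
```

```text
time_s: 3.1
eef_pos: [467.9, 247.1, 119.4]
ee_rot: [[0.367, 0.93, 0.013], [0.93, -0.367, 0.014], [0.018, 0.007, -1.0]]
ft_force: [-0.3, 0.4, 0.6]
finger_gap: 85.3
```

```bash
python3 -m creep '[{"turn":[0,0,0],"linear":[0,0,0],"jaw":-1}]'
```

```text
time_s: 3.22
eef_pos: [468.7, 247.7, 121.0]
ee_rot: [[0.367, 0.93, 0.015], [0.93, -0.367, 0.016], [0.02, 0.008, -1.0]]
ft_force: [0.7, -0.7, -0.5]
finger_gap: 85.2
```

```bash
python3 -m creep '[{"turn":[-0.9,0.85,0],"linear":[-0.0037,-0.0048,-0.013],"jaw":-1},{"turn":[0,0,0],"linear":[0,0,0],"jaw":-1},{"turn":[0,0,0],"linear":[0,0,0],"jaw":-1}]'
```

```text
time_s: 3.6
eef_pos: [466.1, 243.5, 109.5]
ee_rot: [[0.367, 0.93, 0.002], [0.93, -0.367, 0.001], [0.002, 0.002, -1.0]]
ft_force: [-0.2, 0.0, 0.8]
finger_gap: 85.4
```

```bash
python3 -m creep '[{"turn":[0,0,0],"linear":[-0.001,-0.0005,-0.002],"jaw":-1},{"turn":[0,0,0],"linear":[0,0,0],"jaw":1},{"turn":[0,0,0],"linear":[0,0,0],"jaw":1},{"turn":[0,0,0],"linear":[0,0,0],"jaw":1},{"turn":[0,0,0],"linear":[0,0,0],"jaw":1},{"turn":[0,0,0],"linear":[0,0,0],"jaw":1}]' 20; python3 - <<'E'
from h import *
s=r.get_state(); print({k:np.round(v,3).tolist() for k,v in s.items() if k in("wrist_torque","joint_positions")})
cap('e.png')
E
```

```text
time_s: 4.35
eef_pos: [465.4, 243.5, 108.0]
ee_rot: [[0.366, 0.93, 0.003], [0.93, -0.366, 0.002], [0.003, 0.002, -1.0]]
ft_force: [0.1, -0.4, -0.5]
finger_gap: 53.2
{'joint_positions': [-0.716, 0.168, 0.2, 1.931, -0.039, 1.042, 0.696], 'wrist_torque': [-0.012, -0.015, -0.02]}
ctr [458.5 245.5] rib n 649 ang 164.8 137.5 outer r 9.8 tool yaw 68.5
```

View pics/e.png

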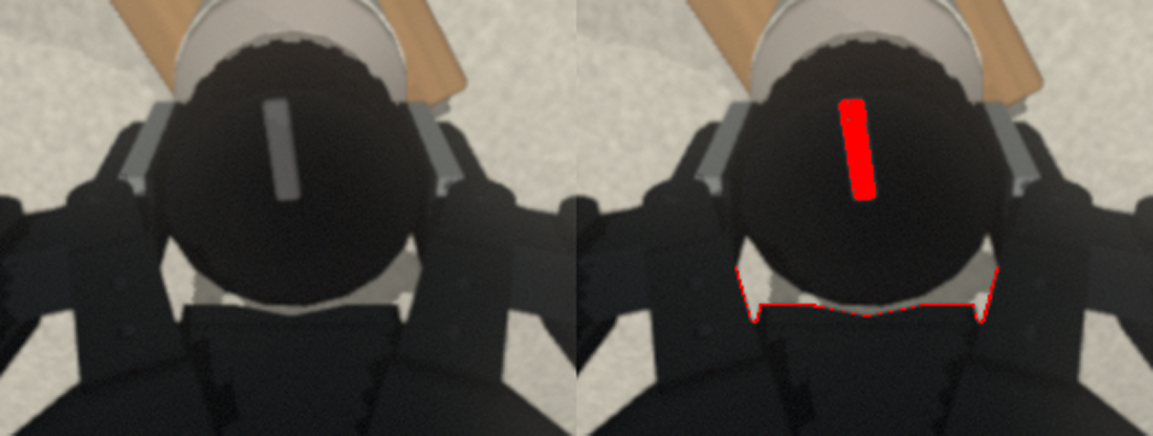

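The fingers straddle the cap squarely, and the rib shows at about (282,150). Turning clockwise now.

```bash
python3 - <<'E'
t=open("h.py").read()
i=t.index("    R=np.hypot"); 
t=t[:t.index("def cap")]+'''def cap(name=None,C=(464.9,243.0)):
    s=r.get_state(); c=r.camera("wrist"); P=pts(c,s); g=c["img"].astype(float).mean(2)
    sel=(np.hypot(P[...,0]-C[0],P[...,1]-C[1])<22.5)&(P[...,2]>124)&(P[...,2]<140)
    t=g[sel]; rib=sel&(g>np.median(t)+0.5*(np.percentile(t,98)-np.median(t)))
    n,l,st,_=cv2.connectedComponentsWithStats(rib.astype(np.uint8)); rib=l==1+np.argmax(st[1:,4])
    d=P[rib][:,:2]; vx,vy,x0,y0=cv2.fitLine(d.astype(np.float32),cv2.DIST_L2,0,.01,.01).ravel()
    v=np.array([vx,vy]); m=np.array([x0,y0])-C; v=v*np.sign(v@m)
    yaw=np.degrees(np.arctan2(s["ee_rot"][1][0],s["ee_rot"][0][0]))
    print("rib n",rib.sum(),"line",np.degrees(np.arctan2(*v[::-1])).round(1),"mid",np.degrees(np.arctan2(m[1],m[0])).round(1),"r",np.hypot(*m).round(1),"yaw",yaw.round(1),"pos",np.round(s["eef_pos"],1),"tz",np.round(s["ee_rot"],3)[:,2],"wt",np.round(s["wrist_torque"],3))
    if name: save(name,c["img"])
'''
open("h.py","w").write(t)
E
python3 -c "
from h import *
cap()"
python3 -m creep '[{"turn":[0,0,-8],"linear":[0,0,0],"jaw":1},{"turn":[0,0,-8],"linear":[0,0,0],"jaw":1},{"turn":[0,0,-8],"linear":[0,0,0],"jaw":1},{"turn":[0,0,-4],"linear":[0,0,0],"jaw":1},{"turn":[0,0,0],"linear":[0,0,0],"jaw":1}]' 20 | grep -v gap
python3 -c "
from h import *
cap()"
```

```text
rib n 444 line 165.4 mid 164.6 r 13.2 yaw 68.5 pos [465.4 243.5 108. ] tz [ 0.003  0.002 -1.   ] wt [0.005 0.002 0.031]
time_s: 5.08
eef_pos: [465.2, 243.2, 108.0]
ee_rot: [[0.77, 0.638, 0.003], [0.638, -0.77, -0.0], [0.002, 0.002, -1.0]]
ft_force: [0.0, -0.2, 0.2]
rib n 431 line 136.4 mid 135.3 r 13.3 yaw 39.6 pos [465.2 243.2 108. ] tz [ 0.003 -0.    -1.   ] wt [-0.017  0.012  0.072]
```

```bash
cat >> h.py <<'E'
def tq():
    W=[]
    for i in range(4): r.camera("wrist"); W.append(r.get_state()["wrist_torque"][2])
    s=r.get_state(); print("yaw %.1f"%np.degrees(np.arctan2(s["ee_rot"][1][0],s["ee_rot"][0][0])),"tz %.3f"%np.mean(W),np.round(W,3), np.round(s["eef_pos"],1),"t",round(s["time_s"],2))
E
python3 -c "
from h import *
tq()"
python3 -m creep '[{"turn":[0,0,-8],"linear":[0,0,0],"jaw":1},{"turn":[0,0,-3],"linear":[0,0,0],"jaw":1},{"turn":[0,0,0],"linear":[0,0,0],"jaw":1}]' >/dev/null
python3 -c "
from h import *
tq()"
```

```text
yaw 39.6 tz 0.017 [-0.008  0.02   0.066 -0.009] [465.2 243.2 108. ] t 5.33
yaw 28.4 tz 0.012 [ 0.001  0.057  0.002 -0.011] [465.1 243.1 108. ] t 5.9
```

```bash
python3 -m creep '[{"turn":[0,0,-3.5],"linear":[0,0,0],"jaw":1},{"turn":[0,0,0],"linear":[0,0,0],"jaw":1}]' >/dev/null; python3 -c "
from h import *
tq()"
```

```text
yaw 24.9 tz 0.012 [ 0.04   0.007 -0.006  0.007] [465.  243.1 108. ] t 6.35
```

```bash
python3 -m creep '[{"turn":[0,0,-2.5],"linear":[0,0,0],"jaw":1},{"turn":[0,0,0],"linear":[0,0,0],"jaw":1}]' >/dev/null; python3 -c "
from h import *
tq()"
```

```text
yaw 22.4 tz 0.058 [0.079 0.027 0.072 0.053] [465.1 243.1 108.1] t 6.8
```

```bash
python3 -m creep '[{"turn":[0,0,-2],"linear":[0,0,0],"jaw":1},{"turn":[0,0,0],"linear":[0,0,0],"jaw":1}]' >/dev/null; python3 -c "
from h import *
tq()"
```

```text
yaw 20.3 tz 0.057 [0.07  0.044 0.038 0.077] [465.  243.1 108. ] t 7.25
```

```bash
python3 -m creep '[{"turn":[0,0,-2.5],"linear":[0,0,0],"jaw":1},{"turn":[0,0,0],"linear":[0,0,0],"jaw":1}]' >/dev/null; python3 -c "
from h import *
tq()"
```

```text
yaw 17.8 tz 0.040 [-0.002  0.059  0.017  0.087] [464.9 243.1 108. ] t 7.7
```

```bash
python3 -m creep '[{"turn":[0,0,-3],"linear":[0,0,0],"jaw":1},{"turn":[0,0,0],"linear":[0,0,0],"jaw":1}]' >/dev/null; python3 -c "
from h import *
tq()"
```

```text
yaw 14.8 tz 0.018 [ 0.034  0.007 -0.012  0.045] [464.9 243.1 108. ] t 8.15
```

```bash
python3 -m creep '[{"turn":[0,0,-3],"linear":[0,0,0],"jaw":1},{"turn":[0,0,0],"linear":[0,0,0],"jaw":1}]' >/dev/null; python3 -c "
from h import *
tq();cap()"
```

```text
yaw 11.8 tz -0.001 [-0.025  0.038 -0.001 -0.016] [464.9 243.1 108. ] t 8.6
rib n 420 line 108.8 mid 107.3 r 13.6 yaw 11.8 pos [464.9 243.1 108. ] tz [ 0.002 -0.001 -1.   ] wt [-0.021  0.054 -0.016]
```

```bash
python3 -m creep '[{"turn":[0,0,-3],"linear":[0,0,0],"jaw":1},{"turn":[0,0,0],"linear":[0,0,0],"jaw":1}]' >/dev/null; python3 -c "
from h import *
tq()"
```

```text
yaw 8.8 tz 0.000 [-0.01  -0.036 -0.007  0.052] [464.8 243.  108. ] t 9.1
```

```bash
python3 -m creep '[{"turn":[0,0,-3],"linear":[0,0,0],"jaw":1},{"turn":[0,0,0],"linear":[0,0,0],"jaw":1}]' >/dev/null; python3 -c "
from h import *
tq()"
```

```text
yaw 5.8 tz 0.026 [-0.006  0.036  0.022  0.051] [464.8 243.1 108. ] t 9.55
```

```bash
python3 -m creep '[{"turn":[0,0,-3],"linear":[0,0,0],"jaw":1},{"turn":[0,0,0],"linear":[0,0,0],"jaw":1}]' >/dev/null; python3 -c "
from h import *
tq()"
```

```text
yaw 2.8 tz 0.016 [-0.035 -0.013  0.06   0.051] [464.7 243.1 108. ] t 10.0
```

```bash
python3 -m creep '[{"turn":[0,0,-3],"linear":[0,0,0],"jaw":1},{"turn":[0,0,0],"linear":[0,0,0],"jaw":1}]' >/dev/null; python3 -c "
from h import *
tq()"
```

```text
yaw -0.2 tz 0.013 [0.005 0.032 0.012 0.006] [464.7 243.  108. ] t 10.45
```

```bash
python3 -m creep '[{"turn":[0,0,-3],"linear":[0,0,0],"jaw":1},{"turn":[0,0,0],"linear":[0,0,0],"jaw":1}]' >/dev/null; python3 -c "
from h import *
tq();cap('f.png')"
```

```text
yaw -3.2 tz 0.100 [0.09  0.089 0.106 0.112] [464.7 243.  108. ] t 10.9
rib n 369 line 96.1 mid 92.2 r 14.5 yaw -3.2 pos [464.7 243.  108. ] tz [ 0.001 -0.002 -1.   ] wt [-0.023  0.045  0.112]
```

```bash
python3 -m creep '[{"turn":[0,0,-2.5],"linear":[0,0,0],"jaw":1},{"turn":[0,0,0],"linear":[0,0,0],"jaw":1}]' >/dev/null; python3 -c "
from h import *
tq();cap('g.png')"
```

```text
yaw -5.7 tz 0.184 [0.144 0.172 0.227 0.191] [464.7 243.1 108. ] t 11.4
rib n 365 line 93.4 mid 89.5 r 14.6 yaw -5.7 pos [464.7 243.1 108. ] tz [ 0.001 -0.002 -1.   ] wt [-0.084  0.104  0.191]
```

Torque climbs 0.084 N m over 2.5°, which matches the 2 N m/rad spring. That is clear resistance with the ring at about 0.08–0.09 rad, so I stop here and turn back.

```bash
python3 -m creep '[{"turn":[0,0,6],"linear":[0,0,0],"jaw":1},{"turn":[0,0,8],"linear":[0,0,0],"jaw":1},{"turn":[0,0,8],"linear":[0,0,0],"jaw":1},{"turn":[0,0,8],"linear":[0,0,0],"jaw":1},{"turn":[0,0,8],"linear":[0,0,0],"jaw":1},{"turn":[0,0,8],"linear":[0,0,0],"jaw":1},{"turn":[0,0,8],"linear":[0,0,0],"jaw":1},{"turn":[0,0,8],"linear":[0,0,0],"jaw":1},{"turn":[0,0,4],"linear":[0,0,0],"jaw":1},{"turn":[0,0,0],"linear":[0,0,0],"jaw":1}]'; python3 -c "
from h import *
tq();cap()"
```

```text
time_s: 12.7
eef_pos: [465.4, 243.4, 108.0]
ee_rot: [[0.466, 0.885, 0.001], [0.885, -0.466, 0.003], [0.003, -0.0, -1.0]]
ft_force: [-0.9, -0.2, 0.3]
finger_gap: 53.2
yaw 62.2 tz -0.046 [-0.052 -0.041 -0.06  -0.03 ] [465.4 243.4 108. ] t 12.9
rib n 443 line 158.9 mid 158.4 r 13.2 yaw 62.2 pos [465.4 243.4 108. ] tz [ 0.001  0.003 -1.   ] wt [-0.025  0.073 -0.03 ]
```

```bash
python3 -m creep '[{"turn":[0,0,6.3],"linear":[0,0,0],"jaw":1},{"turn":[0,0,0],"linear":[0,0,0],"jaw":1},{"turn":[0,0,0],"linear":[0,0,0],"jaw":1}]' >/dev/null; python3 -c "
from h import *
tq();cap()"
```

```text
yaw 68.6 tz -0.020 [-0.076 -0.009  0.034 -0.03 ] [465.4 243.6 108. ] t 13.53
rib n 445 line 165.1 mid 164.6 r 13.2 yaw 68.6 pos [465.4 243.6 108. ] tz [ 0.001  0.003 -1.   ] wt [-0.065  0.057 -0.03 ]
```

The rib is back at 165.1° (it started at 165.4°). Now releasing and withdrawing upward.

```bash
python3 -m creep '[{"turn":[0,0,0],"linear":[0,0,0],"jaw":-1},{"turn":[0,0,0],"linear":[0,0,0],"jaw":-1},{"turn":[0,0,0],"linear":[0,0,0],"jaw":-1},{"turn":[0,0,0],"linear":[0,0,0],"jaw":-1},{"turn":[0,0,0],"linear":[0,0,0],"jaw":-1}]'; python3 -c "
from h import *
cap()"
python3 -m creep '[{"turn":[0,0,0],"linear":[0,0,0.02],"jaw":-1},{"turn":[0,0,0],"linear":[0,0,0.03],"jaw":-1},{"turn":[0,0,0],"linear":[0,0,0.03],"jaw":-1},{"turn":[0,0,0],"linear":[0,0,0.03],"jaw":-1},{"turn":[0,0,0],"linear":[0,0,0],"jaw":-1},{"turn":[0,0,0],"linear":[0,0,0],"jaw":-1}]'; python3 - <<'E'
from h import *
cap('h.png')
c=r.camera("top"); P=pts(c)
for t in ["tall_jar","drink_can"]:
    m=r.masks_of(t,"top")
    if m:
        q=P[m[0]["mask"]]; q=q[~np.isnan(q[:,0])]; top=q[q[:,2]>np.percentile(q[:,2],98)-6]; print(t,((top.min(0)+top.max(0))/2).round(1))
E
```

```text
time_s: 14.2
eef_pos: [465.8, 243.4, 108.0]
ee_rot: [[0.366, 0.931, 0.002], [0.931, -0.366, 0.003], [0.004, 0.001, -1.0]]
ft_force: [-0.0, 1.1, -0.7]
finger_gap: 85.4
rib n 433 line 164.9 mid 164.1 r 13.4 yaw 68.5 pos [465.8 243.4 108. ] tz [ 0.002  0.003 -1.   ] wt [-0.005 -0.031  0.007]
time_s: 15.0
eef_pos: [464.6, 242.6, 219.9]
ee_rot: [[0.366, 0.93, -0.0], [0.93, -0.366, 0.002], [0.002, -0.001, -1.0]]
ft_force: [-0.6, 0.3, 0.4]
finger_gap: 85.3
rib n 127 line 165.5 mid 164.6 r 12.9 yaw 68.5 pos [464.6 242.6 219.9] tz [-0.     0.002 -1.   ] wt [0.005 0.03  0.002]
tall_jar [ 490.7 -231.7  135.1]
drink_can [611.1 -70.4 116.2]
```

View pics/h.png

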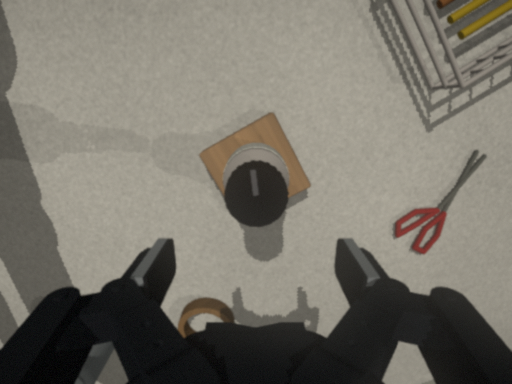

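The cap sits level at (256,193) with its rib in the original direction, and the open gripper is well clear of it.

```bash
python3 -c "
from workcell import r
print(r.job_done())"
```

```text
the job is handed in; nothing more can be done
None
```

I tried the cap, turned it back to where it was, let go and handed the job in after about 15 s of robot time.

- **Binding:** Gripping the cap at 20 N, I turned it clockwise in small steps. It was free for about 69°, then began to bind (about 1.2 rad). I stopped at 74° with about 0.18 N m on the wrist. The last 2.5° added 0.084 N m, as the ring's 2 N m/rad spring predicts. That puts the ring at about 0.08–0.09 rad. This comes from torque only; I did not see the ring move.
- **Return:** The cap is back at its start and loose. Its rib read 165.4° before turning and 165.5° after release. The gripper is open and about 110 mm above where it held the cap.
- **Bystanders:** The tall jar and drink can read within about 1 mm of their first positions.

Two readings did not fully agree. At the bind, the rib's fitted angle was about 2° off the tool's yaw, but the rib was back in place afterwards, so I take this as a camera effect and not slip. Mid-turn, the torque briefly read about 0.06 N m over three steps and then fell back; I took that as sensor noise on top of the cap's own friction.

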